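Cinnamon back in the tin, cap off the pierced lid

TASK

Take the cinnamon stick out of the clay dish and stand it upright in the white spice tin, let go of it, then close the tin with its two lids still nested: lower them together by the dark wooden collar until the inner lid sits fully home, and let go. Then lift the blue outer cap off by itself, so that the pierced inner lid stays seated and undisturbed and the cinnamon can breathe, and finish still holding the cap upright in the gripper about a hand's breadth clear above the tin. Never part the lids unless the inner one is seated on the tin, and leave the cups, the jebena and the dish where they stand.

Things in the scene. Friction and masses are not known exactly. Their poses are not given: they have to be found in the camera images.
- tin: White enamel spice tin, loose, upright, open at the top, blue bands at foot and mouth. 58 mm outside diameter, 140 mm tall, mouth 51 mm clear, floor 4 mm thick, 0.42 kg. Origin: centre of its underside, z up.
- stick: Brown cinnamon stick (double scroll), 112 mm long, 19 wide, 10 thick, 14 g. Starts leaning in the clay dish: lower end on its floor, rising about 26 degrees from level over the far rim, the upper end jutting some 45 mm past the rim away from the robot. Origin: its middle; x axis along it towards the end that starts uppermost, y axis its 19 mm width, level at the start.
- dish: Round terracotta dish with an upright wall, 74 mm across, 34 mm high, wall 4 mm, floor 5 mm, 0.3 kg. Origin: centre of its underside.
- inner_lid: Inner lid, 90 g: cork plug 45 mm across (37 at the foot), 16 deep; dark wood collar 66 across, from 16 to 30 mm up; pierced brass boss 42 across up to 54 mm, under the cap at first. Origin: centre of the plug's foot, z up. Starts standing on its plug on the counter, the cap nested on it; held by the collar it carries the cap. Home: collar on the tin's rim, origin 124 mm above the tin's.
- outer_cap: Outer cap, 70 g: blue enamel cup turned mouth down, 56 mm across, 36 high, wall 3. It sits loosely (4 mm play) over the inner lid's boss, its rim on the collar. Origin: centre of its open lower rim, z up; nested, 30 mm above the inner lid's origin. It lifts straight off and clears the boss after 24 mm.
- cup_a: White sini cup (bystander), 61 mm across, 50 mm high. Origin: centre of its foot.
- cup_b: White sini cup (bystander), as cup_a.
- cup_c: White sini cup (bystander), as cup_a.
- jebena: Black clay coffee pot on a woven ring (bystander), 150 mm across with spout and handle to 100 mm from its axis, 250 mm high. Origin: centre of its foot.
There are look-alikes about, which are no part of the job. What is shaped like the tin but pink or red is not meant.

How it is judged:
By the outcome, as a careful person would: the job done as asked, in the order asked, and still so for the second after the job is handed in, while the arm keeps its last pose, push and grip.
It also fails if it takes over 61 s, if anything falls off the work surface, if the arm or the gripper's body presses on something with over 40 N, if the wrist force passes 120 N, or if a joint passes its speed limit or range.

ROBOT

A 6-joint arm with a two-finger parallel gripper is mounted at the origin on the work surface. World frame = base frame: x ahead of the robot, y to its left, z up, the work surface at z = 0. Lengths are in m, angles in degrees, forces in N, time in s.
With the tool pointing down it reaches from about 0.4 to 0.825 m from the base axis. Payload 7 kg.
Tool frame: the origin (TCP) lies midway between the tips of the shut fingers; the grasp point (between the pads) lies 19 mm behind it; z points along the fingers, y is the line along which they close (so a half turn about z gives the same grasp; the last joint's range is limited). The gripper opens to 88 mm and grips with 3 to 60 N. Pads are 19 mm wide; open, the fingers measure 130 mm over their backs; the gripper's body (78 mm by 193 mm) begins 47 mm behind the grasp point.
Start: joints at [83.085, 20.546, 0.682, 0, -70.136, -16.507], TCP at [0.268, 0.619, 0.227] pointing down, gripper open.
Joint ranges: [-176.03, 176.03], [-82.01, 121.73], [-58.28, 71.71], [-173.87, 95.51], [-174.79, -0.11], [-173.66, 173.66]. Speed limits (degrees/s): [136.94, 136.94, 172.46, 180, 180, 180].

INTERFACE

Orientations are given as a 3x3 rotation matrix whose columns are the frame's x, y, z axes.
In Python, from rig import robot gives the robot as it stands. Calls block until the motion is done:
- robot.goto(position, orientation): joint-space move of the TCP to a pose.
- robot.servo_line(position, ori=None, speed=0.15): straight line of the TCP; ori=None keeps the orientation; speed is the mean speed in m/s.
- robot.movej(angles): joint-space move.
- robot.move_gripper(opening): opening from 0.0 (shut) to 1.0 (fully open); the grip force is fixed at half the most; returns when the fingers have stopped.
- robot.dwell(seconds).
- robot.ik(position, orientation): joint angles nearest the present ones, or None.
- robot.grab_frame(name): name is "scene" or "top"; returns (picture, depth): 384x512x3 uint8, red, green, blue; 384x512 float32, m along the optical axis (not along the pixel's ray), 0 where there is no reading.
- robot.camera_info(name): a dict with "vfov" (degrees; the focal length in pixels is half the picture's height over the tangent of half this angle, whatever the lens; pixels are square), "cx", "cy" (the principal point, pixels), "k1" (the pictures are not rectified: a ray, as slopes to the right and down, at radius r is drawn at 1 + k1 r^2 times it, then the intrinsics apply), "view" (4x4, takes a point from world to camera coordinates). Camera axes: x right, y down, z forward; pixel columns grow to the right and rows downward; lengths in m; the calibration is good to about 2 mm. A picture is of the moment at which its call begins. camera_info takes no time and is no camera call.
A pose or a line that the arm cannot do raises robot.Unreachable and nothing moves.
- robot.job_done(): hands the job in; it is judged then, once.
Readings, each from a call of its own:
- robot.read_t(): time.
- robot.read_qpos(): joint angles.
- robot.read_qvel(): joint speeds.
- robot.read_effort(): joint torques, N m.
- robot.read_position(): TCP position.
- robot.read_tcp_rot(): TCP orientation.
- robot.read_force(): force on the tool from outside, world axes, zero at the start.
- robot.read_ft_torque(): the same for the moment, N m.
- robot.read_grip_width(): opening from 0.0 (shut) to 1.0 (fully open).
- robot.read_finger_force(): force on a finger pad.
Only numpy, scipy, OpenCV 4.12 (cv2) and the standard library are available. Lean on these libraries where they do the work, as an engineer would, in place of code of your own. Each camera call takes 0.05 s, during which the arm holds its last target. There are 200 camera calls.

## Working session

There is one attempt and no reset: what is moved stays moved. The work goes in short steps, each a Python script; the robot and the scene stay as the last script left them, time stands still between calls to the robot, and variables do not carry over. Pictures are saved under pics/ and viewed, at most 10 in all, crops included, and the job is handed in when it is done.

```bash
ls; mkdir -p pics; cat > h.py <<'E'
import numpy as np, cv2
from rig import robot
def cam(n):
    c=robot.camera_info(n); f=192/np.tan(np.radians(c['vfov'])/2); return c,f,np.array(c['view'])
def save(n,img,crop=None,s=1):
    if crop: img=img[crop[1]:crop[3],crop[0]:crop[2]]
    cv2.imwrite('pics/'+n,cv2.resize(img[:,:,::-1],None,fx=s,fy=s,interpolation=cv2.INTER_CUBIC))
def rays(ci,uv):
    c,f,V=ci; uv=np.atleast_2d(uv).astype(float)
    d=(uv-[c['cx'],c['cy']])/f; p=d.copy()
    for _ in range(20): p=d/(1+c['k1']*(p**2).sum(1,keepdims=True))
    return np.c_[p,np.ones(len(p))]
def cloud(ci,depth):
    "world xyz per pixel (nan where no depth)"
    h,w=depth.shape; v,u=np.mgrid[:h,:w]
    R=rays(ci,np.c_[u.ravel(),v.ravel()])*depth.reshape(-1,1)
    V=ci[2]; P=(R-V[:3,3])@V[:3,:3]; P[depth.ravel()<=0]=np.nan
    return P.reshape(h,w,3)
def plane(ci,uv,z):
    V=ci[2]; d=rays(ci,uv)@V[:3,:3]; o=-V[:3,3]@V[:3,:3]
    return o+d*((z-o[2])/d[:,2:3])
E
python3 - <<'E'
from h import *
for n in('scene','top'):
    ci=cam(n);im,d=robot.grab_frame(n);np.savez(n+'0.npz',im=im,d=d,V=ci[2],f=ci[1],cx=ci[0]['cx'],cy=ci[0]['cy'],k1=ci[0]['k1'])
    save(n+'0.png',im,s=1.5)
    print(n,ci[1],ci[0]['cx'],ci[0]['cy'],ci[0]['k1'],(-ci[2][:3,3]@ci[2][:3,:3]).round(3),ci[2][2,:3].round(3),(d>0).mean())
print(robot.read_t(),robot.read_tcp_rot())
E
```

```text
pics
scene 384.02341485542314 255.2339755503419 190.5865932931029 -0.0033385479140603308 [1.247 0.45  0.933] [-0.561 -0.423 -0.712] 0.9959309895833334
top 415.4254696553604 255.84416339529102 194.38309015272108 -0.08295520247178646 [ 0.455 -0.085  1.244] [ 0.075  0.026 -0.997] 0.9961649576822916
0.1 [[ 9.17552789e-01 -3.97613707e-01 -4.68217542e-04]
 [-3.97613961e-01 -9.17551717e-01 -1.40870611e-03]
 [ 1.30507048e-04  1.47873205e-03 -9.99998898e-01]]
```

View pics/scene0.png

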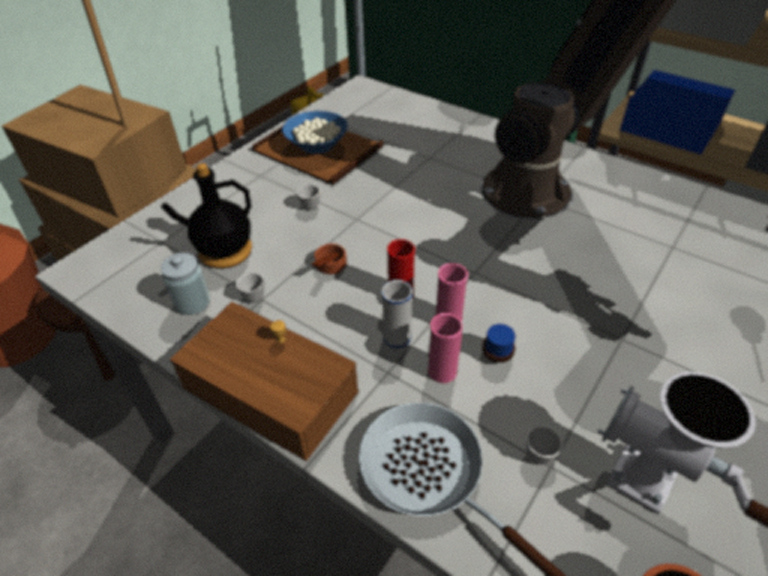

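View pics/top0.png

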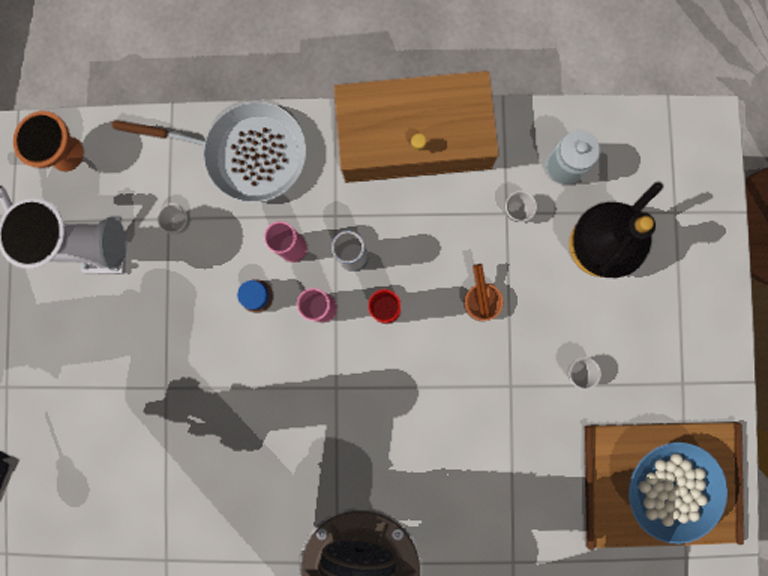

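The top view (shown at 1.5×) has the clay dish and stick at (483,300), the nested lids at (254,295) and the jebena at (612,240). The cups are at (520,207), (585,372) and (172,217). Four things are tin-shaped: white (350,250), pink (285,240), pink (315,305) and red (385,305). Only the white one with blue bands fits the description. Next I'll measure from both views and confirm it in a crop.

```bash
cat > m.py <<'E'
from h import *
def circ(P):
    x,y=P[:,0],P[:,1]; a=np.linalg.lstsq(np.c_[2*x,2*y,np.ones(len(x))],x*x+y*y,rcond=None)[0]
    return a[0],a[1],np.sqrt(a[2]+a[0]**2+a[1]**2)
def load(n):
    ci=cam(n); z=np.load(n+'0.npz'); return ci,z['im'],z['d']
E
python3 - <<'E'
from m import *
regs={'top':dict(tin=(215,145,255,190),dish=(300,170,345,218),lid=(150,178,190,212)),
 'scene':dict(tin=(248,182,280,236),dish=(203,158,236,186),lid=(318,210,348,244))}
for n in('top','scene'):
    ci,im,d=load(n); C=cloud(ci,d); hsv=cv2.cvtColor(im,cv2.COLOR_RGB2HSV)
    print(n,'table z',np.nanmedian(C[:,:,2][(abs(C[:,:,2])<.02)]))
    for k,(a,b,c,e) in regs[n].items():
        P=C[b:e,a:c].reshape(-1,3); H=hsv[b:e,a:c].reshape(-1,3); m=P[:,2]>.012
        Q=P[m]; print(k,m.sum(),'z pct',np.nanpercentile(Q[:,2],[50,90,98,100]).round(4),'min',Q.min(0).round(3),'max',Q.max(0).round(3))
        if k=='tin':
            T=Q[Q[:,2]>.128];print('  rim',len(T),T[:,:2].mean(0).round(4),np.round(circ(T),4),np.median(T[:,2]))
        if k=='lid':
            T=P[(H[:,0]>100)&(H[:,0]<130)&(H[:,1]>120)&(P[:,2]>.055)]; print('  blue top',len(T),np.median(T[:,2]),T.min(0).round(4),T.max(0).round(4),((T.min(0)+T.max(0))/2).round(4))
            T=T[T[:,2]>.062] if n=='top' else T; print('  mean',T.mean(0).round(4),np.round(circ(T),4))
            T=Q[(Q[:,2]<.03)];print('  collar',len(T),T.mean(0).round(4),np.round(circ(T),4))
        if k=='dish':
            T=Q[Q[:,2]>.04]; mu=T.mean(0); v=np.linalg.svd(T-mu)[2][0]; v*=np.sign(v[2]); s=(T-mu)@v
            print('  stick>40',len(T),mu.round(4),v.round(3),(mu+v*s.max()).round(4))
            T=Q[(Q[:,2]>.029)&(Q[:,2]<.0365)];print('  dishrim',len(T),T.min(0).round(4),T.max(0).round(4),np.round(circ(T),4))
    A=cv2.resize(im[130:240,140:350] if n=='top' else im[145:255,195:355],None,fx=3.5,fy=3.5,interpolation=cv2.INTER_CUBIC)
    cv2.imwrite(f'pics/crop_{n}.png',A[:,:,::-1])
E
```

```text
top table z 0.0005360131253993888
tin 352 z pct [0.0979 0.1402 0.1423 0.1436] min [ 0.59  -0.019  0.013] max [0.648 0.037 0.144]
  rim 106 [0.6203 0.011 ] [0.619  0.0095 0.0274] 0.13921065798300397
dish 371 z pct [0.0346 0.0558 0.0616 0.0666] min [ 0.489 -0.282  0.012] max [ 0.595 -0.21   0.067]
  stick>40 111 [ 0.5721 -0.2357  0.0519] [0.886 0.202 0.417] [ 0.5943 -0.2306  0.0623]
  dishrim 116 [ 0.4891 -0.2816  0.0291] [ 0.5594 -0.2109  0.0364] [ 0.5228 -0.2466  0.0307]
lid 426 z pct [0.0645 0.0683 0.0702 0.0735] min [0.508 0.166 0.012] max [0.574 0.229 0.073]
  blue top 295 0.06579355388989722 [0.5152 0.1717 0.0571] [0.5676 0.2286 0.0735] [0.5414 0.2001 0.0653]
  mean [0.5409 0.1984 0.0661] [0.541  0.1985 0.0196]
  collar 53 [0.5383 0.1804 0.0267] [0.5407 0.1995 0.0313]
scene table z 0.0014261149017092793
tin 886 z pct [0.0929 0.1362 0.1417 0.1434] min [ 0.503 -0.071  0.013] max [0.648 0.039 0.143]
  rim 158 [0.6183 0.0093] [0.618  0.0095 0.0275] 0.137315352321015
dish 306 z pct [0.0289 0.0499 0.062  0.0645] min [ 0.486 -0.284  0.012] max [ 0.595 -0.207  0.065]
  stick>40 49 [ 0.5719 -0.2336  0.0529] [0.91  0.166 0.38 ] [ 0.5931 -0.2297  0.0618]
  dishrim 80 [ 0.486  -0.2844  0.0291] [ 0.557  -0.2069  0.0365] [ 0.522  -0.246   0.0335]
lid 473 z pct [0.0626 0.0683 0.0696 0.0726] min [0.511 0.168 0.015] max [0.574 0.233 0.073]
  blue top 235 0.06665229226021849 [0.514  0.176  0.0551] [0.5705 0.228  0.0726] [0.5422 0.202  0.0639]
  mean [0.5451 0.2028 0.0659] [0.5434 0.2023 0.0196]
  collar 70 [0.5594 0.209  0.0249] [0.5406 0.2013 0.0302]
```

```bash
cd pics; python3 -c "
import cv2,numpy as np
a=cv2.imread('crop_top.png');b=cv2.imread('crop_scene.png')
b=cv2.resize(b,None,fx=.55,fy=.55);w=max(a.shape[1],b.shape[1])
p=lambda x:cv2.copyMakeBorder(x,0,0,0,w-x.shape[1],cv2.BORDER_CONSTANT)
c=np.vstack([p(a),p(b)]);c=c[:600];print(c.shape);cv2.imwrite('crop1.png',c)"
```

```text
(597, 735, 3)
```

View pics/crop1.png

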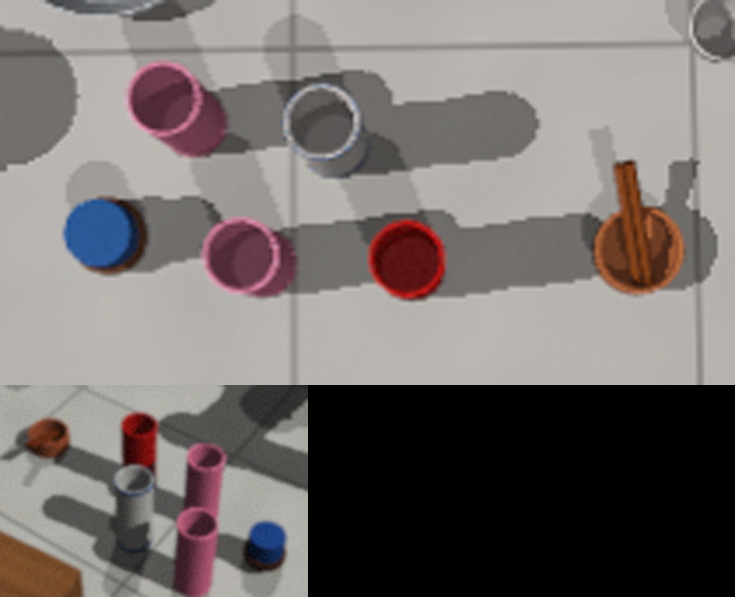

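The crop confirms the white tin with blue bands at (325,120), between pink (165,100), pink (242,257) and red (407,260). Lids are at (105,235) and the dish with stick at (637,225). Both views agree within about 3 mm, and the heights fit the text (tin rim 0.139, cap top 0.066). Next: refine the stick axis, check obstacles and reachability.

```bash
python3 - <<'E'
from m import *
A=[]
for n,(a,b,c,e) in dict(top=(300,165,345,218),scene=(198,150,240,190)).items():
    ci,im,d=load(n); C=cloud(ci,d); P=C.reshape(-1,3); A.append(P)
    Q=C[b:e,a:c].reshape(-1,3)
    r=np.hypot(Q[:,0]-.5225,Q[:,1]+.246)
    T=Q[(Q[:,2]>.038)|((r<.03)&(Q[:,2]>.018)&(abs((Q[:,1]+.2357)-(Q[:,0]-.572)*.2)<.012))]
    mu=T.mean(0); v=np.linalg.svd(T-mu)[2][0]; v*=np.sign(v[2]); s=(T-mu)@v
    print(n,len(T),v.round(3),'yaw',np.degrees(np.arctan2(v[1],v[0])).round(1),'elev',np.degrees(np.arcsin(v[2])).round(1),'top',(mu+v*s.max()).round(4),'bot',(mu+v*s.min()).round(4))
    J=P[(P[:,2]>.09)&(P[:,2]<.3)&(P[:,0]>.45)&(P[:,0]<.78)&(P[:,1]<-.25)&(P[:,1]>-.6)]; print(' jeb min/max',J.min(0).round(3),J.max(0).round(3))
P=np.vstack(A); P=P[np.isfinite(P).all(1)]
for nm,cxy,zz,rr in (('lid',(.5405,.2),.065,.2),('tin',(.6185,.0095),.115,.2),('stick',(.585,-.233),.09,.2)):
    D=P[:,:2]-cxy; r=np.hypot(*D.T); m=(r<rr)&(r>.05)&(P[:,2]>zz)&(P[:,2]<.3)
    an=np.degrees(np.arctan2(D[m,1],D[m,0]))//15*15; 
    print(nm,[(int(k),r[m][an==k].min().round(3)) for k in np.unique(an) if (an==k).sum()>3])
def R(yaw,back):  # tool y level; tilt 'back' deg: + = pointing toward robot
    y=np.radians(yaw); b=np.radians(back); h=np.array([np.cos(y),np.sin(y),0]); z=-np.sin(b)*h-np.cos(b)*np.array([0,0,1]); Y=np.array([-np.sin(y),np.cos(y),0])
    return [np.c_[np.cross(s*Y,z),s*Y,z] for s in(1,-1)]
for back in(0,10,20,30,40):
    for i,M in enumerate(R(11.5,back)):
        g=np.array([.583,-.234,.053]); q=robot.ik(g+.019*M[:,2],M); q2=robot.ik(g+[0,0,.12]+.019*M[:,2],M)
        print('pick',back,i,None if q is None else np.round(q), None if q2 is None else np.round(q2))
for yaw in (-20,0,20):
  for back in(-64,-54,-44,-34):
    for i,M in enumerate(R(yaw,back)):
        q=[robot.ik(np.array([.6185,.0095,h])+.019*M[:,2],M) for h in (.165,.28)]
        print('place',yaw,back,i,[None if k is None else np.round(k) for k in q])
E
```

```text
top 224 [0.887 0.21  0.411] yaw 13.3 elev 24.3 top [ 0.5944 -0.2302  0.062 ] bot [ 0.5006 -0.2525  0.0185]
 jeb min/max [ 0.566 -0.55   0.09 ] [ 0.78  -0.386  0.253]
scene 85 [0.902 0.188 0.389] yaw 11.8 elev 22.9 top [ 0.5931 -0.2294  0.0617] bot [ 0.4961 -0.2496  0.0198]
 jeb min/max [ 0.566 -0.55   0.09 ] [ 0.78  -0.386  0.252]
lid [(-120, np.float64(0.104)), (-105, np.float64(0.1)), (-90, np.float64(0.113)), (-75, np.float64(0.177)), (-60, np.float64(0.095)), (-45, np.float64(0.089)), (-30, np.float64(0.093))]
tin [(-165, np.float64(0.094)), (-150, np.float64(0.094)), (60, np.float64(0.098)), (75, np.float64(0.095)), (90, np.float64(0.1)), (120, np.float64(0.107)), (135, np.float64(0.09)), (150, np.float64(0.091))]
stick [(-90, np.float64(0.186)), (-75, np.float64(0.187)), (90, np.float64(0.173)), (105, np.float64(0.163)), (120, np.float64(0.179))]
pick 0 0 [ -4.  26. -18.   0. -45. -74.] [ -4.  19. -11.   0. -60. -74.]
pick 0 1 [ -4.  26. -18.   0. -45. 106.] [ -4.  19. -11.   0. -60. 106.]
pick 10 0 [ -3.  31. -12.   3. -57. -78.] [ -3.  24.  -5.   3. -70. -77.]
pick 10 1 [ -3.
[... 1257 characters left out ...]
-1., -26., -80., -29.,   4.])]
place 20 -64 1 [array([ -25.,   13.,  -32., -103.,  -41., -139.]), None]
place 20 -54 0 [array([ -9.,   8., -27., -79., -23.,   5.]), array([ 11.,  -4., -31., -36., -12., -49.])]
place 20 -54 1 [None, array([ 11.,  -4., -31., -36., -12., 131.])]
place 20 -44 0 [array([ 13.,   6., -33., -34.,  -9., -51.]), array([ 18.,  -4., -36.,  -6., -14., -83.])]
place 20 -44 1 [array([ 13.,   6., -33., -34.,  -9., 129.]), array([ 18.,  -4., -36.,  -6., -14.,  97.])]
place 20 -34 0 [array([ 18.,   6., -38.,  -5., -12., -84.]), array([ 18.,  -2., -30.,  -2., -28., -87.])]
place 20 -34 1 [array([ 18.,   6., -38.,  -5., -12.,  96.]), array([ 18.,  -2., -30.,  -2., -28.,  93.])]
```

```bash
cat >> m.py <<'E'
def R(yaw,back):
    "tool y level, heading yaw; back>0 tilts the fingers towards the robot"
    y,b=np.radians([yaw,back]); h=np.array([np.cos(y),np.sin(y),0]); z=-np.sin(b)*h-np.cos(b)*np.array([0,0,1]); Y=np.array([-np.sin(y),np.cos(y),0])
    return np.c_[np.cross(Y,z),Y,z]
def shot(tag):
    o={}
    for n in('scene','top'):
        im,d=robot.grab_frame(n); np.savez(n+tag+'.npz',im=im,d=d); o[n]=(im,cloud(cam(n),d))
    return o
TIN=np.array([.6185,.0095]); LID=np.array([.5408,.200]); BACK=35; YAW=12.5
E
python3 - <<'E'
from m import *
for yaw in(10,15,20,25):
    M=R(yaw,BACK-64); q=[robot.ik(np.r_[TIN,h]+.016*M[:,2],M) for h in (.168,.2,.28)]; print(yaw,[None if k is None else np.round(k) for k in q])
M=R(YAW,BACK); g=np.array([.5855,-.2315,.052]); tcp=g+.016*M[:,2]
robot.goto(tcp-.13*M[:,2]+[0,0,.06],M); print(robot.read_t())
robot.servo_line(tcp-.05*M[:,2],speed=.25); robot.servo_line(tcp,speed=.08)
print(robot.read_t(),robot.read_position(),tcp,robot.read_force())
robot.move_gripper(0.0); print(robot.read_t(),robot.read_grip_width()*88,robot.read_finger_force(),robot.read_force())
o=shot('1'); im=o['scene'][0]; save('p1.png',im,(190,90,330,210),4)
E
```

```text
10 [array([  20.,    6.,  -47.,   28.,  -10., -126.]), array([  21.,    3.,  -41.,   18.,  -18., -118.]), array([  22.,   -1.,  -32.,   11.,  -31., -110.])]
15 [array([  20.,    6.,  -40.,   10.,  -15., -104.]), array([  20.,    4.,  -37.,    7.,  -21., -102.]), array([ 21.,  -1., -29.,   5., -33., -99.])]
20 [array([ 18.,   7., -35.,  -2., -20., -87.]), array([ 18.,   4., -32.,  -2., -24., -87.]), array([ 18.,  -0., -26.,  -1., -35., -88.])]
25 [array([ 16.,   7., -30., -11., -24., -72.]), array([ 16.,   5., -28.,  -9., -28., -74.]), array([ 16.,   1., -23.,  -7., -38., -77.])]
3.325
4.7833 [ 0.57703718 -0.23358655  0.03926242] [ 0.57654031 -0.23348631  0.03889357] [ 0.15784675 -0.684744   -0.73798214]
5.8833 18.366637597398967 29.96205300092697 [-0.36417371 -0.15313183  0.41809948]
```

View pics/p1.png

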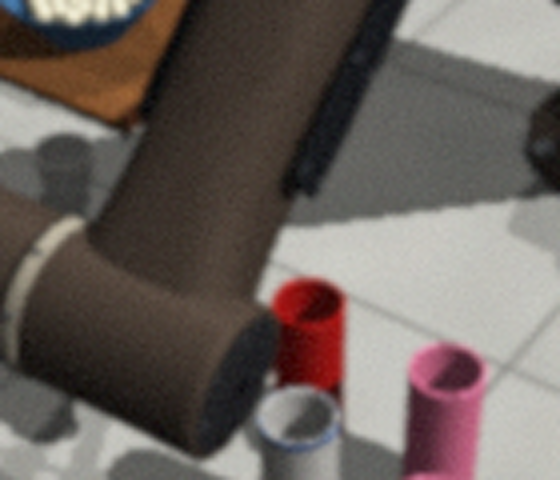

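The arm hides the dish here, with the red tin at (308,340) and the white tin at (298,430). The grip width of 18.4 mm matches the stick. Lifting and carrying it to above the tin.

```bash
python3 - <<'E'
from m import *
p=np.array(robot.read_position())
robot.servo_line(p+[0,0,.12],speed=.12); robot.servo_line(p+[0,0,.24],speed=.25)
M=R(20,BACK-64); robot.goto(np.r_[TIN,.285]+.016*M[:,2],M)
print(robot.read_t(),robot.read_grip_width()*88,robot.read_position(),robot.read_force())
o=shot('2')
save('p2.png',o['scene'][0],(210,80,370,240),3.5)
im,C=o['scene']; hsv=cv2.cvtColor(im,cv2.COLOR_RGB2HSV).astype(int)
for n in o:
    im,C=o[n]; m=(np.hypot(C[:,:,0]-TIN[0],C[:,:,1]-TIN[1])<.03)&(C[:,:,2]>.16)&(C[:,:,2]<.26); P=C[m]
    if len(P)<4: print(n,len(P)); continue
    mu=P.mean(0); v=np.linalg.svd(P-mu)[2][0]; v*=np.sign(v[2]); s=(P-mu)@v; print(n,len(P),mu.round(4),v.round(3),P[:,2].min())
for z in(.285,.285-.112+.012): pass
E
```

```text
8.9083 18.20896031870527 [0.62596444 0.011929   0.27043276] [ 0.00487469 -0.71115167 -0.85628505]
scene 137 [0.6172 0.0104 0.2232] [-0.001  0.019  1.   ] 0.18310471988589358
top 0
```

View pics/p2.png

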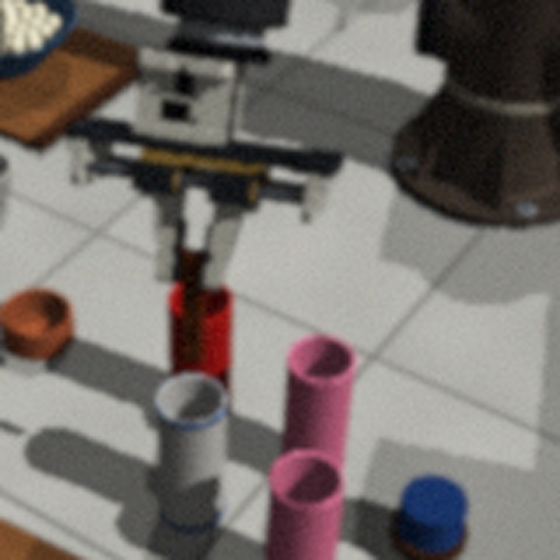

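The stick hangs plumb at (190,310), directly above the white tin at (190,400). The depth puts its axis vertical within about 1° and its bottom at z = 0.183. Lowering and releasing.

```bash
python3 - <<'E'
from m import *
p=np.array(robot.read_position())+[.003,0,0]
robot.servo_line(p-[0,0,.06],speed=.12); robot.servo_line(p-[0,0,.116],speed=.08)
print(robot.read_t(),robot.read_position(),robot.read_force(),robot.read_grip_width()*88)
robot.move_gripper(0.7); robot.dwell(.3)
robot.servo_line(p+[-.05,0,.0],speed=.25)
print(robot.read_t(),robot.read_force())
M=R(0,0)
for yaw in(-150,-120,-90,-60,-30,0,30,60,90):
    M=R(yaw,0); q=[robot.ik(np.r_[a,h],M) for a,h in((LID,.008),(LID,.25),(TIN,.25),(TIN,.132),(TIN,.28))]; print(yaw,[None if k is None else np.round(k).astype(int).tolist() for k in q])
E
```

```text
10.5167 [0.62983663 0.0118611  0.1546835 ] [ 0.2881257   0.44034089 -0.15987777] 17.816284411358325
12.3667 [-0.12312631  0.76384327  0.26725723]
-150 [[40, 25, -26, 0, -39, 80], [40, 10, -10, 0, -70, 80], [19, 14, -5, 0, -71, 101], [19, 20, -14, 0, -57, 101], [19, 14, -2, 0, -74, 101]]
-120 [[40, 25, -26, 0, -39, 110], [40, 10, -10, 0, -70, 110], [19, 14, -5, 0, -71, 131], [19, 20, -14, 0, -57, 131], [19, 14, -2, 0, -74, 131]]
-90 [[40, 25, -26, 0, -39, 140], [40, 10, -10, 0, -70, 140], [19, 14, -5, 0, -71, 161], [19, 20, -14, 0, -57, 161], [19, 14, -2, 0, -74, 161]]
-60 [[40, 25, -26, 0, -39, 170], [40, 10, -10, 0, -70, 170], [19, 14, -5, 0, -71, -169], [19, 20, -14, 0, -57, -169], [19, 14, -2, 0, -74, -169]]
-30 [[40, 25, -26, 0, -39, -160], [40, 10, -10, 0, -70, -160], [19, 14, -5, 0, -71, -139], [19, 20, -14, 0, -57, -139], [19, 14, -2, 0, -74, -139]]
0 [[40, 25, -26, 0, -39, -130], [40, 10, -10, 0, -70, -130], [19, 14, -5, 0, -71, -109], [19, 20, -14, 0, -57, -109], [19, 14, -2, 0, -74, -109]]
30 [[40, 25, -26, 0, -39, -100], [40, 10, -10, 0, -70, -100], [19, 14, -5, 0, -71, -79], [19, 20, -14, 0, -57, -79], [19, 14, -2, 0, -74, -79]]
60 [[40, 25, -26, 0, -39, -70], [40, 10, -10, 0, -70, -70], [19, 14, -5, 0, -71, -49], [19, 20, -14, 0, -57, -49], [19, 14, -2, 0, -74, -49]]
90 [[40, 25, -26, 0, -39, -40], [40, 10, -10, 0, -70, -40], [19, 14, -5, 0, -71, -19], [19, 20, -14, 0, -57, -19], [19, 14, -2, 0, -74, -19]]
```

```bash
echo 'LY=113' >> m.py; cat > tin.py <<'E'
from m import *
def look(o,tin=TIN):
    for n in o:
        im,C=o[n]; r=np.hypot(C[:,:,0]-tin[0],C[:,:,1]-tin[1]); T=C[(r<.04)&(C[:,:,2]>.13)&(C[:,:,2]<.146)]
        I=C[(r<.022)&(C[:,:,2]<.13)]
        print(n,'rim',len(T),np.round(circ(T),4) if len(T)>8 else '', 'inside z',np.nanpercentile(I[:,2],[50,90,100]).round(3) if len(I) else '')
        L=C[(np.hypot(C[:,:,0]-LID[0],C[:,:,1]-LID[1])<.045)&(C[:,:,2]>.058)&(C[:,:,2]<.08)]
        if len(L)>8: print('  cap top',len(L),np.median(L[:,2]),((L.min(0)+L.max(0))/2).round(4),np.round(L.max(0)-L.min(0),3))
E
python3 - <<'E'
from tin import *
robot.goto(np.r_[LID,.2],R(LY,0)); robot.move_gripper(1.0); print(robot.read_t(),robot.read_position(),robot.read_force())
o=shot('3'); look(o)
a=o['top'][0][110:215,190:340]; b=o['scene'][0][150:240,200:350]
A=[cv2.resize(x,(600,int(x.shape[0]*600/x.shape[1]*.7)),interpolation=3) for x in(a,b)]
save('p3.png',np.vstack(A)[:600])
E
```

```text
14.2333 [0.54079364 0.2000042  0.20003985] [0.55115486 0.34874399 0.13960707]
scene rim 147 [0.6182 0.0096 0.0273] inside z [0.11  0.117 0.119]
  cap top 253 0.06678274929308191 [0.5402 0.201  0.0645] [0.056 0.055 0.013]
top rim 104 [0.6189 0.0096 0.0275] inside z [0.005 0.113 0.118]
  cap top 223 0.06613699975795727 [0.5414 0.1999 0.066 ] [0.052 0.057 0.013]
```

View pics/p3.png

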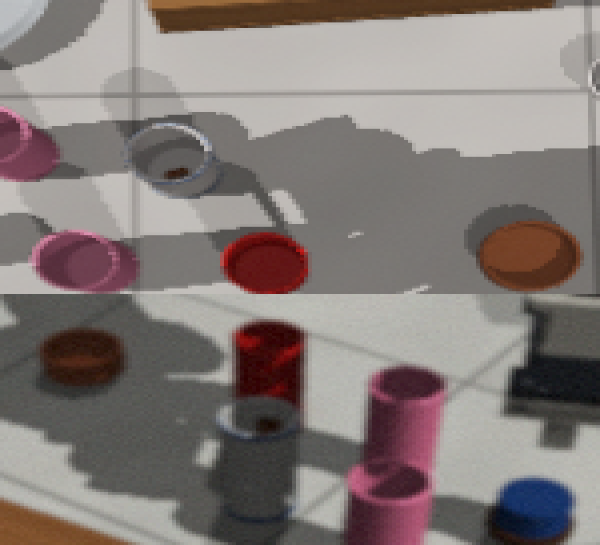

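The dish is empty, and the stick stands in the white tin: its end shows at (175,173) in the top half, z = 0.118 against an expected 0.116. The tin has not moved. Now the lids.

```bash
python3 - <<'E'
from tin import *
M=R(LY,0)
robot.servo_line([.5408,.2004,.06],speed=.2); robot.servo_line([.5408,.2004,.009],speed=.06)
print(robot.read_t(),robot.read_force())
robot.move_gripper(0.0); print(robot.read_grip_width()*88,robot.read_finger_force(),robot.read_force(),robot.read_position())
p=np.array(robot.read_position())
robot.servo_line([p[0],p[1],.06],speed=.08); robot.servo_line([p[0],p[1],.24],speed=.2)
robot.dwell(.2); print(robot.read_t(),robot.read_grip_width()*88,robot.read_force())
robot.servo_line(np.r_[TIN,.24],speed=.15); robot.dwell(.2)
print(robot.read_t(),robot.read_force())
o=shot('4'); C=o['scene'][1]; im=o['scene'][0]; save('p4.png',im,(200,80,330,240),3.5)
H=cv2.cvtColor(im,cv2.COLOR_RGB2HSV)
for n in o:
    im,C=o[n];H=cv2.cvtColor(im,cv2.COLOR_RGB2HSV)
    B=C[(H[:,:,0]>100)&(H[:,:,0]<130)&(H[:,:,1]>120)&(np.hypot(C[:,:,0]-TIN[0],C[:,:,1]-TIN[1])<.06)&(C[:,:,2]>.2)]
    K=C[(np.hypot(C[:,:,0]-TIN[0],C[:,:,1]-TIN[1])<.037)&(C[:,:,2]>.226)&(C[:,:,2]<.262)]
    if len(B): print(n,'blue',len(B),B.min(0).round(4),B.max(0).round(4))
    if len(K)>8: print(n,'low',len(K),K.min(0).round(4),K.max(0).round(4))
E
```

```text
16.1833 [-0.08125156  0.51476682 -0.47222463]
65.10600768812503 30.000395817041863 [-0.1018378   0.70443417  1.9164449 ] [0.54095709 0.20051787 0.00924921]
18.7417 64.84574432643731 [ 0.13146824 -0.4586756  -2.1715714 ]
20.4667 [-0.8150104   0.70896894 -1.5389981 ]
scene blue 34 [ 0.5966 -0.0107  0.296 ] [0.6629 0.0558 0.5378]
scene low 25 [0.5953 0.0255 0.2353] [0.641  0.0438 0.2615]
top blue 60 [ 0.5744 -0.0193  0.2686] [0.6056 0.0217 0.439 ]
```

View pics/p4.png

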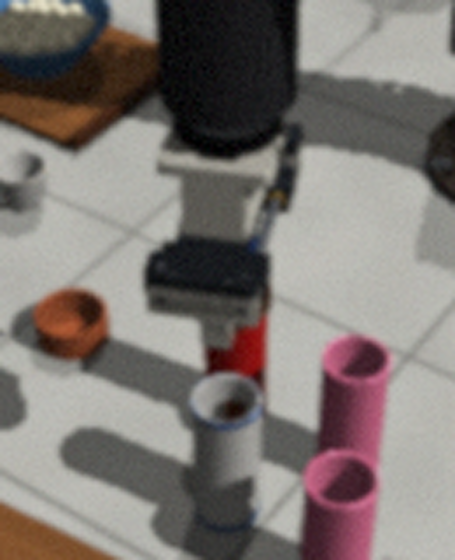

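The view is edge-on to the gripper, so a finger at (220,325) hides the lids. The grip is 65 mm wide and the weight is about 1.6–2.2 N, so both lids are held. The tin is below at (225,400). Lowering while watching the force.

```bash
python3 - <<'E'
from tin import *
robot.servo_line(np.r_[TIN,.156],speed=.1); robot.dwell(.15)
f0=np.array(robot.read_force()); print(robot.read_t(),f0)
for z in [.15,.146,.143,.14,.138,.136,.135,.134,.133,.1325,.132,.1315]:
    robot.servo_line(np.r_[TIN,z],speed=.05); f=np.array(robot.read_force())-f0
    print(z,np.round(robot.read_position(),4),f.round(2))
    if f[2]>5 or np.hypot(f[0],f[1])>5: break
print(robot.read_t())
E
```

```text
21.7083 [ 0.0405991  -0.78161706 -1.99993672]
0.15 [0.6181 0.0094 0.1496] [-0.33  0.46 -0.15]
0.146 [0.6183 0.0095 0.1456] [0.08 1.78 0.4 ]
0.143 [0.6184 0.0095 0.1427] [-0.73 -0.16  0.15]
0.14 [0.6183 0.0095 0.1397] [-0.1   0.67  0.63]
0.138 [0.6184 0.0095 0.1379] [ 0.42  0.72 -0.1 ]
0.136 [0.6184 0.0095 0.1358] [ 0.58  0.23 -0.58]
0.135 [0.6185 0.0095 0.1349] [-0.02  0.9   0.68]
0.134 [0.6184 0.0095 0.1339] [-0.07  1.59 -0.01]
0.133 [0.6187 0.0095 0.1333] [-0.66  0.68  3.56]
0.1325 [0.6188 0.0095 0.1332] [-1.24  0.1   7.25]
24.225
```

It seated at TCP z = 0.1332 (expected 0.133), with plain axial contact. Releasing the collar, rising to cap height and looking.

```bash
python3 - <<'E'
from tin import *
robot.servo_line(np.r_[TIN,.1332],speed=.05); robot.move_gripper(1.0); robot.dwell(.2)
print(robot.read_t(),robot.read_grip_width(),robot.read_force())
robot.servo_line(np.r_[TIN,.161],speed=.08); print(robot.read_t(),robot.read_force())
o=shot('5'); save('p5.png',o['scene'][0],(220,120,320,240),4.5)
for n in o:
    im,C=o[n];H=cv2.cvtColor(im,cv2.COLOR_RGB2HSV); r=np.hypot(C[:,:,0]-TIN[0],C[:,:,1]-TIN[1])
    B=C[(H[:,:,0]>100)&(H[:,:,0]<130)&(H[:,:,1]>120)&(r<.035)&(C[:,:,2]>.15)&(C[:,:,2]<.2)]
    K=C[(r<.037)&(C[:,:,2]>.141)&(C[:,:,2]<.153)]
    for t,X in(('blue',B),('collar',K)):
        if len(X)>8: print(n,t,len(X),X.min(0).round(4),X.max(0).round(4),np.round(circ(X),4))
E
```

```text
25.3167 1.003201520177011 [ 1.51709228 -0.29846023 -0.95044128]
25.8167 [-0.02810893 -0.28163276  0.00251657]
scene collar 41 [ 0.5971 -0.0102  0.142 ] [0.6477 0.0428 0.1527] [0.6173 0.0104 0.0313]
top blue 57 [ 0.5906 -0.0123  0.1622] [0.6071 0.0217 0.1939] [0.6031 0.0055 0.0126]
top collar 15 [ 0.5862 -0.0145  0.1445] [0.602  0.0203 0.1528] [0.6077 0.0078 0.0221]
```

View pics/p5.png

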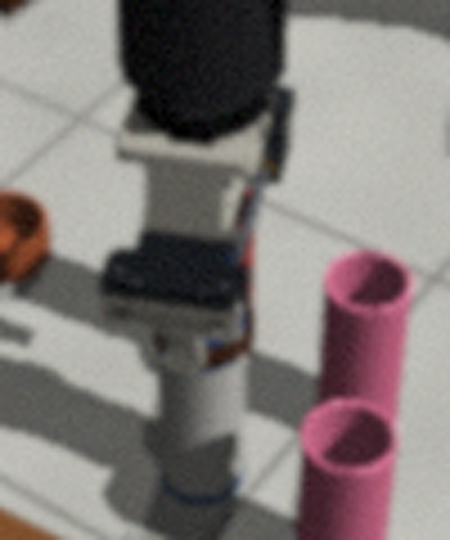

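The collar at (225,355) sits level on the tin's rim: z up to 0.153, centre within about 1 mm of the tin's. Now the cap.

```bash
python3 - <<'E'
from tin import *
robot.move_gripper(0.0); print(robot.read_t(),robot.read_grip_width()*88,robot.read_finger_force(),robot.read_force())
p=np.array(robot.read_position())
for z in(.005,.030): robot.servo_line(p+[0,0,z],speed=.03); print(robot.read_t(),robot.read_force())
robot.servo_line(p+[0,0,.105],speed=.1); robot.dwell(.3)
print(robot.read_t(),robot.read_grip_width()*88,robot.read_force(),robot.read_position())
o=shot('6'); a=cv2.resize(o['scene'][0][100:240,210:310],None,fx=4,fy=4,interpolation=3);b=cv2.resize(o['top'][0][120:260,190:290],None,fx=4,fy=4,interpolation=3)
save('p6.png',np.hstack([a,b]))
for n in o:
    im,C=o[n]; r=np.hypot(C[:,:,0]-TIN[0],C[:,:,1]-TIN[1])
    for lo,hi in((.12,.141),(.141,.155),(.158,.174),(.174,.19),(.25,.27)):
        X=C[(r<.04)&(C[:,:,2]>lo)&(C[:,:,2]<hi)]
        if len(X)>8: print(n,lo,len(X),X.min(0).round(4),X.max(0).round(4),np.round(circ(X),4))
E
```

```text
26.5417 55.963623760016375 29.999727280810475 [-0.52526331  0.27804984 -0.78219506]
26.8583 [ 0.43878223  0.72709831 -1.64213155]
27.8417 [-0.15323455  0.01663535 -0.77861281]
29.0417 55.904454756955836 [-0.44754453 -0.78431152 -1.32851827] [0.61829783 0.00946534 0.26538056]
scene 0.12 79 [ 0.6073 -0.0095  0.1204] [0.6469 0.0385 0.1409] [0.618  0.0094 0.0278]
scene 0.141 138 [ 0.591  -0.023   0.1419] [0.6507 0.0428 0.155 ] [0.6185 0.0114 0.0284]
scene 0.158 67 [ 0.5922 -0.0072  0.1581] [0.6379 0.0346 0.1739] [0.6139 0.0091 0.0223]
scene 0.174 121 [ 0.5999 -0.0085  0.1743] [0.6389 0.0315 0.1828] [0.6187 0.0115 0.0144]
scene 0.25 27 [ 0.6049 -0.0071  0.2602] [0.6431 0.0373 0.2696] [0.6164 0.0095 0.0271]
```

View pics/p6.png

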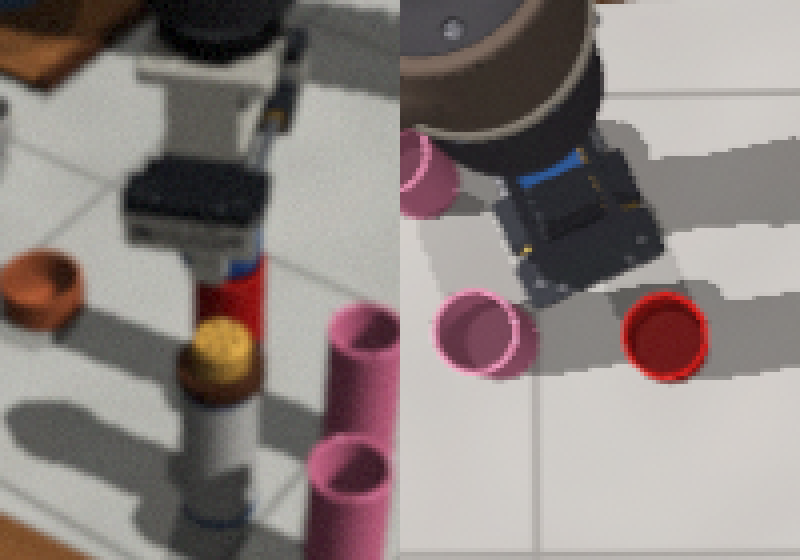

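The brass boss at (222,350) and the collar are seated level on the tin (collar top about 0.154, boss top about 0.178). The blue cap is in the gripper at (248,260), about 80 mm clear of the boss. Handing in.

```bash
python3 -c "
from rig import robot
print(robot.read_t(),robot.job_done())"
```

```text
the job is handed in; nothing more can be done
29.1417 None
```

The job is handed in at 29.1 s of the 61 s allowed: the cinnamon stands in the white tin, the inner lid sits home on it, and the arm holds the blue cap about 80 mm above the lid's boss (roughly 118 mm above the tin's rim); no verdict was shown.

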